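# Stack planed boards on spacers to season, weighted on top

## Task

Stack the two planed boards for seasoning on the plywood base: lay the wider board lengthwise and level on the base's two bearers, one spacer stick across it directly over each bearer, the narrower board lengthwise on the two spacers, and last the iron weight upright in the middle of that board. Centre each layer over the base and line it up with it. Set the pieces down rather than drop them, and leave the tape measure among them where it lies.

Things in the scene. Friction and masses are not known exactly. Their poses are not given: they have to be found in the camera images.
- base: Stacking base, fixed to the bench: a pale plywood plate 210 x 110 x 12 mm with two brown wooden bearers screwed across it. Each bearer is 20 mm wide, 100 mm long and 20 mm high; bearer centrelines lie at x = -65 and x = +65 mm of the base, running along its y, their tops 32 mm above the bench. Origin: centre of the plate's underside; x along the plate's length, z up.
- wide_board: The wider of two loose dark-brown hardwood boards, 220 x 68 x 22 mm, about 0.23 kg, lying flat on the bench. Origin: centre of its underside; x along its length, y across its width, z up.
- narrow_board: The narrower dark-brown hardwood board, 220 x 50 x 22 mm, about 0.17 kg, lying flat on the bench. Origin: centre of its underside; x along its length, y across its width, z up.
- spacer_1: One of two alike loose brown wooden spacer sticks, 100 x 20 x 20 mm, about 30 g, lying on the bench; either may go over either bearer. Origin: centre of its underside; x along its length, z up.
- spacer_2: The other spacer stick, same as spacer_1: 100 x 20 x 20 mm, origin at the centre of its underside, x along its length, z up.
- weight: Dark iron knob weight, about 0.5 kg, standing upright, a body of revolution 64 mm high: foot 46 mm in diameter and 30 mm high, tapering to a neck 16 mm in diameter (34 to 41 mm above its underside), then a knob 26 mm in diameter from 46 to 60 mm. Origin: centre of its underside; z up.
- tape: Bystander: yellow tape measure lying flat, 60 x 58 x 30 mm, among the task's things. Origin: centre of its underside. To be left alone.

How it is judged:
By the outcome, as a careful person would: the job done as asked, in the order asked, and still so for the second after the job is handed in, with the robot touching nothing.
It also fails if it takes over 128 s, if anything falls off the work surface, if the arm or the gripper's body presses on something with over 40 N, if the wrist force passes 120 N, or if a joint passes its speed limit or range.

## Robot

A 6-joint arm with a two-finger parallel gripper is mounted at the origin on the work surface. World frame = base frame: x ahead of the robot, y to its left, z up, the work surface at z = 0. Lengths are in m, angles in rad, forces in N, time in s.
With the tool pointing down it reaches from about 0.25 to 0.775 m from the base axis. Payload 4 kg.
Tool frame: the origin (TCP) lies at the very end of the fingers, on their centre line; the grasp point (between the pads) lies 19 mm behind it; x points along the fingers, y is the direction in which the jaws open and shut, and the axes are right-handed (so a half turn about x gives the same grasp; the last joint's range is limited). The gripper opens to 94 mm and grips with 3 to 60 N. Pads are 16 mm wide; open, the fingers measure 119 mm over their backs; the gripper's body (75 mm by 177 mm) begins 78 mm behind the grasp point.
Start: joints at [1.059, 0.087, 1.371, -0, 1.684, -0.103], TCP at [0.219, 0.505, 0.206] pointing down, gripper open.
Joint ranges: [-3.1, 3.1], [-0.76, 2.03], [0.27, 2.55], [-1.08, 4.22], [0.17, 2.65], [-2.57, 2.57]. Speed limits (rad/s): [2.79, 2.79, 3.14, 3.14, 3.14, 3.14].

## Interface

Orientations are given as [roll, pitch, yaw] about the fixed x, y, z axes, in that order (R = Rz(yaw) Ry(pitch) Rx(roll)).
In Python, from bench import robot gives the robot as it stands.
- The arm moves only by the tool carry_out, never from a script. Its argument "targets" is a list of rows, each a list of 5 numbers: the closure, from 0 (fully open) to 1 (shut), then the shift along the tool's x, y, z in cm, then the turn about the tool's x in degrees. In form: [[fingers, tx, ty, tz, turn], ...]. A call has 1 to 20 rows; each row shifts and turns the commanded pose from where the row before left it, along the tool's axes as they then stand; what a row does not reach is not made up. A row lasts 1/10 s, in which the tool goes at most 50 mm and 8.59 degrees, less where a joint would pass 70% of its speed; a pose out of reach is approached as far as the arm can. A call is refused whole if a number of a shift passes 5 or a number of a turn 8.59, either way. A call with a gripper value outside its range is refused whole. The fingers move at their own pace and stop on an object; the grip force is fixed at half the most. Time passes only in rows, so rows that do not move let the fingers close. It gives the time, the measured TCP pose, the force and the opening at its end, in the units of the state.
- robot.get_obs(): the state, without advancing time (a new reading comes with each control period).
- robot.snapshot(name): name is "side" or "top" or "wrist"; returns a dict with "image" (400x640x3 uint8, red, green, blue), "camera_matrix" (3x3 intrinsics, pixels), "pose" (4x4, takes a point from camera to world coordinates). Camera axes: x right, y up, looking along -z (the intrinsics and any distortion apply to the point x, -y, -z); pixel columns grow to the right and rows downward; lengths in m; the calibration is good to about 2 mm. A picture is of the moment at which its call begins. There is no depth.
- robot.close_job(): hands the job in, once; it reports no verdict.
The state is a dict: "time": time; "joint_positions": joint angles; "qvel": joint speeds; "joint_torque": joint torques, N m; "tool_pos": TCP position; "ee_rot": TCP orientation; "wrist_force": force on the tool from outside, world axes, zero at the start; "wrist_torque": the same for the moment, N m; "width": finger opening in m.
Only numpy, scipy, OpenCV 4.12 (cv2) and the standard library are available. Lean on these libraries where they do the work, as an engineer would, in place of code of your own. Each camera call takes 0.05 s, during which the arm holds its last target. There are 200 camera calls.

## Working session

There is one attempt and no reset: what is moved stays moved. The work goes in short steps, Python scripts to look and compute and a tool call to move; the robot and the scene stay as the last step left them, time stands still between calls to the robot, and variables do not carry over. Pictures are saved under pics/ and viewed, about 12 in all and at most 16, crops included, and the job is handed in when it is done.

Besides the shell and the picture viewer there is one more tool, called after ">>>" as a command line: name --pt "numbers of a row" for each row, then --argument value for the rest. carry_out: Moves the arm, as the interface text tells. Its arguments: {"type":"object","properties":{"targets":{"type":"array","items":{"type":"array","items":{"type":"number"}}}},"required":["targets"]}

```bash
ls; mkdir -p pics
python3 - <<'E'
from bench import robot
import cv2,numpy as np
np.set_printoptions(precision=4,suppress=True)
print(robot.get_obs())
for n in ["top","side"]:
    s=robot.snapshot(n); cv2.imwrite(f"pics/{n}0.png",s["image"][...,::-1]); print(n,s["camera_matrix"],s["pose"], [k for k in s])
E
```

```text
pics
{'time': 0.0, 'joint_positions': array([ 1.0589,  0.0879,  1.3723, -0.    ,  1.6836, -0.1031]), 'qvel': array([ 0.0006,  0.0011,  0.0011, -0.0001,  0.0009,  0.0001]), 'joint_torque': array([  0.0007, -34.0171, -30.2431,   0.072 ,   0.0326,  -0.0002]), 'tool_pos': array([0.2183, 0.5042, 0.2043]), 'ee_rot': array([-1.6733,  1.5686, -2.0821]), 'wrist_force': array([-0.    ,  0.8053, -0.8314]), 'wrist_torque': array([-0.0125, -0.0026, -0.0229]), 'width': 0.09404611823559547}
top [[402.019    0.     316.9247]
 [  0.     402.019  202.1562]
 [  0.       0.       1.    ]] [[ 0.0292  0.9974 -0.0657  0.4676]
 [-0.9995  0.0299  0.0099  0.0193]
 [ 0.0118  0.0654  0.9978  0.9552]
 [ 0.      0.      0.      1.    ]] ['image', 'camera_matrix', 'pose']
side [[374.6753   0.     312.9555]
 [  0.     374.6753 202.4671]
 [  0.       0.       1.    ]] [[ 0.9962  0.065  -0.0571  0.4892]
 [-0.0863  0.705  -0.7039 -0.5699]
 [-0.0056  0.7062  0.708   0.6056]
 [ 0.      0.      0.      1.    ]] ['image', 'camera_matrix', 'pose']
```

View pics/top0.png

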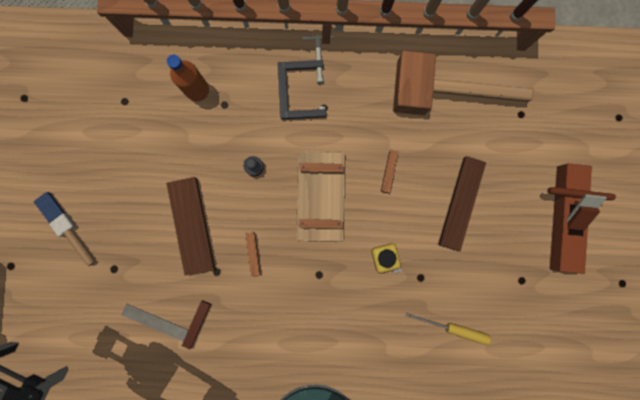

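View pics/side0.png

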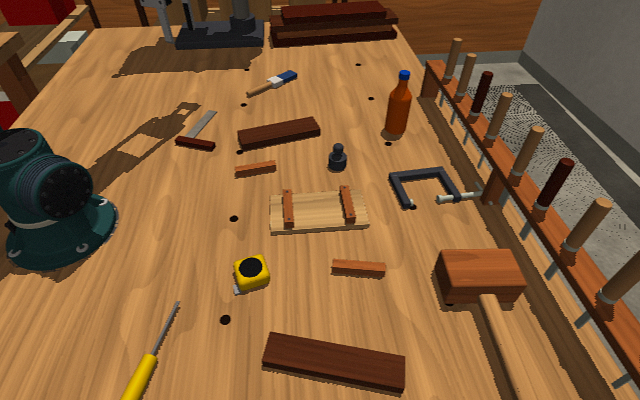

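```bash
cat > h.py <<'E'
from bench import robot
import cv2,numpy as np
np.set_printoptions(precision=4,suppress=True)
U=4
def ray(s,px,z):
    K,T=s["camera_matrix"],s["pose"]; px=np.atleast_2d(px).astype(float)
    d=np.c_[(px-[K[0,2],K[1,2]])/[K[0,0],K[1,1]],np.ones(len(px))]*[1,-1,-1]
    d=d@T[:3,:3].T; c=T[:3,3]
    return (c+d*((z-c[2])/d[:,2])[:,None])[:,:2]
def proj(s,P):
    K,T=s["camera_matrix"],s["pose"]; p=(np.atleast_2d(P)-T[:3,3])@T[:3,:3]
    return np.c_[K[0,2]-K[0,0]*p[:,0]/p[:,2], K[1,2]+K[1,1]*p[:,1]/p[:,2]]
def blob(s,seed,tol=28,r=1):
    """contour (pixels) of the blob of the seed's colour; red/blue chroma and tone"""
    im=cv2.resize(s["image"],None,fx=U,fy=U,interpolation=cv2.INTER_CUBIC)
    lab=cv2.cvtColor(im.astype(np.float32)/255,cv2.COLOR_RGB2LAB)
    x,y=(np.array(seed)*U+U/2).astype(int); k=r*U
    c=np.median(lab[y-k:y+k,x-k:x+k].reshape(-1,3),0)
    m=(np.linalg.norm((lab-c)*[.7,1,1],axis=2)<tol).astype(np.uint8)
    m=cv2.morphologyEx(m,cv2.MORPH_OPEN,np.ones((7,7)));m=cv2.morphologyEx(m,cv2.MORPH_CLOSE,np.ones((9,9)))
    n,l=cv2.connectedComponents(m); m=(l==l[y,x]).astype(np.uint8)
    ct=max(cv2.findContours(m,cv2.RETR_EXTERNAL,cv2.CHAIN_APPROX_NONE)[0],key=len)[:,0]
    return (ct+.5)/U-.5, c
def box(s,seed,h,L,W,tol=28,name=""):
    ct,c=blob(s,seed,tol); P=ray(s,ct,h)*1000
    (cx,cy),(w,l),a=cv2.minAreaRect(P.astype(np.float32))
    a=np.radians(a)+(0 if w>l else np.pi/2); 
    R=np.array([[np.cos(a),np.sin(a)],[-np.sin(a),np.cos(a)]])
    Q=P@R.T; lo,hi=Q.min(0),Q.max(0); q=R@(s["pose"][:2,3]*1000); out=[]
    for i,S in enumerate((L,W)):
        m=(lo[i]+hi[i])/2
        if abs(m-q[i])<S/2: out.append(m)
        else: out.append(hi[i]-S/2 if q[i]<m else lo[i]+S/2)
    a=(np.degrees(a)+90)%180-90
    C=R.T@np.array(out); print(name,"centre mm",C.round(1),"yaw",a.round(2),"extent",(hi-lo).round(1),"lab",c.round(0))
    return C,a,ct
E
python3 - <<'E'
from h import *
seeds={"top":dict(bear1=(322,168),bear2=(322,224),wide=(190,226),narrow=(462,203),sp1=(253,254),sp2=(389,172)),
"side":dict(bear1=(348,200),bear2=(287,208),wide=(278,131),narrow=(334,356),sp1=(255,168),sp2=(358,266))}
dim=dict(bear1=(32,100,20),bear2=(32,100,20),wide=(22,220,68),narrow=(22,220,50),sp1=(20,100,20),sp2=(20,100,20))
for n in seeds:
    s=robot.snapshot(n); v=cv2.resize(s["image"],None,fx=2,fy=2)[...,::-1].copy()
    for k,p in seeds[n].items():
        h,L,W=dim[k]; C,a,ct=box(s,p,h/1000,L,W,22,n+" "+k)
        cv2.polylines(v,[np.int32((ct+.5)*2)],True,(0,255,0),1)
    y,x={"top":(280,300),"side":(210,400)}[n]
    cv2.imwrite(f"pics/{n}m.png",v[y:y+320,x:x+720] if n=="top" else v[y:y+600,x:x+450])
E
```

```text
top bear1 centre mm [1003.9   11.8] yaw -88.61 extent [1519.2  926.1] lab [43. 16. 25.]
top bear2 centre mm [1003.8   11.8] yaw -88.61 extent [1519.2  926. ] lab [43. 16. 25.]
top wide centre mm [983.7   9.4] yaw -87.93 extent [1539.7  942.5] lab [26. 12. 16.]
top narrow centre mm [109.  -11.6] yaw -88.61 extent [1502.3  596.6] lab [24. 11. 14.]
top sp1 centre mm [1010.5   11.7] yaw -88.61 extent [1538.8  937.7] lab [45. 17. 26.]
top sp2 centre mm [1010.5   11.7] yaw -88.61 extent [1538.8  937.7] lab [45. 17. 26.]
side bear1 centre mm [ 654.1 1331.8] yaw -6.02 extent [2114.2 1748.5] lab [44. 27. 40.]
side bear2 centre mm [ 654.1 1331.8] yaw -6.02 extent [2114.2 1748.5] lab [42. 26. 38.]
side wide centre mm [466.9 302.7] yaw 14.26 extent [228.8 105.5] lab [20. 16. 21.]
side narrow centre mm [ 538.  -332.6] yaw -15.85 extent [221.2  64.4] lab [23. 17. 22.]
side sp1 centre mm [406.6 136.1] yaw 10.28 extent [103.5  31.3] lab [20. 14. 21.]
side sp2 centre mm [-257.9 1320.9] yaw 85.55 extent [1698.7 1288.9] lab [47. 27. 41.]
```

View pics/topm.png

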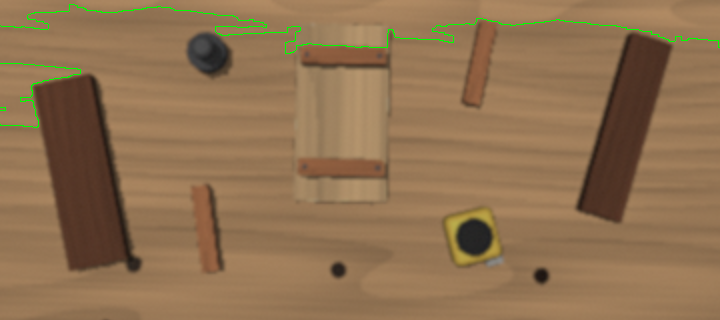

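>>> carry_out --pt "0 0 -0.9 3.8 0" --pt "0 0 -0.9 3.8 0" --pt "0 0 -0.9 3.8 0" --pt "0 0 -0.9 3.8 0" --pt "0 0 -0.9 3.8 0" --pt "0 0 -0.9 3.8 0" --pt "0 0 -0.9 3.8 0" --pt "0 0 -0.9 3.8 0" --pt "0 0 0 0 -7" --pt "0 0 0 0 -7" --pt "0 0 0 0 -7" --pt "0 0 0 0 -7" --pt "0 0 0 0 -7" --pt "0 0 0 0 0" --pt "0 0 0 0 0"

```text
time: 1.7
tool_pos: [0.4689, 0.3178, 0.2053]
ee_rot: [-3.095, 1.57, -2.896]
wrist_force: [0.1, 0.1, 0.9]
width: 0.0938
```

Run:
```python
from h import *
o=robot.get_obs();print(o["time"],o["tool_pos"],o["ee_rot"],o["joint_positions"])
s=robot.snapshot("wrist");print(s["camera_matrix"],s["pose"]);cv2.imwrite("pics/w1.png",s["image"][...,::-1])
seeds={"top":dict(bear1=(322,168),bear2=(322,224),wide=(185,226),narrow=(462,203),sp1=(252,254),sp2=(389,172)),
"side":dict(bear1=(348,200),bear2=(287,205),wide=(278,131),narrow=(334,356),sp2=(358,266))}
dim=dict(bear1=(32,100,20),bear2=(32,100,20),wide=(22,220,68),narrow=(22,220,50),sp1=(20,100,20),sp2=(20,100,20))
for n in seeds:
    im=cv2.imread(f"pics/{n}0.png")[...,::-1]; s=robot.snapshot(n); s["image"]=np.ascontiguousarray(im); v=cv2.resize(im,None,fx=2,fy=2)[...,::-1].copy()
    for k,p in seeds[n].items():
        h,L,W=dim[k]; C,a,ct=box(s,p,h/1000,L,W,9,n+" "+k)
        cv2.polylines(v,[np.int32((ct+.5)*2)],True,(0,255,0),1)
    y,x={"top":(280,300),"side":(210,400)}[n]
    cv2.imwrite(f"pics/{n}m2.png",v[y:y+320,x:x+720] if n=="top" else v[y:y+600,x:x+450])
```

```text
1.7 [0.4689 0.3178 0.2053] [-3.0953  1.5705 -2.8958] [ 0.4955  0.1241  1.3308  0.0001  1.687  -1.2749]
[[281.145    0.     319.8496]
 [  0.     281.145  203.5513]
 [  0.       0.       1.    ]] [[-0.1981 -0.9494 -0.2437  0.3976]
 [ 0.9802 -0.1918 -0.0493  0.3042]
 [ 0.0001 -0.2486  0.9686  0.3831]
 [ 0.      0.      0.      1.    ]]
top bear1 centre mm [611.    3.1] yaw -88.23 extent [100.2  20.4] lab [43. 16. 25.]
top bear2 centre mm [480.8   1.6] yaw -89.44 extent [100.5  20.4] lab [43. 16. 25.]
top wide centre mm [464.8 302.4] yaw 13.93 extent [222.4  67.6] lab [27. 12. 16.]
top narrow centre mm [ 537.  -330.5] yaw -15.78 extent [220.3  51.3] lab [24. 11. 14.]
top sp1 centre mm [405.2 158.1] yaw 9.79 extent [102.   21.5] lab [46. 17. 27.]
top sp2 centre mm [ 609.  -160.6] yaw -10.87 extent [100.5  21.8] lab [45. 17. 26.]
side bear1 centre mm [609.5  -0.3] yaw 89.78 extent [99.  19.4] lab [44. 27. 39.]
side bear2 centre mm [480.2  -1.3] yaw -89.92 extent [98.6 19.6] lab [43. 26. 38.]
side wide centre mm [466.  299.4] yaw 13.91 extent [218.9  67.9] lab [20. 17. 20.]
side narrow centre mm [ 537.9 -333.5] yaw -15.82 extent [218.4  49.3] lab [23. 17. 22.]
side sp2 centre mm [ 608.2 -160.5] yaw -10.88 extent [99.3 20. ] lab [46. 28. 40.]
```

View pics/w1.png

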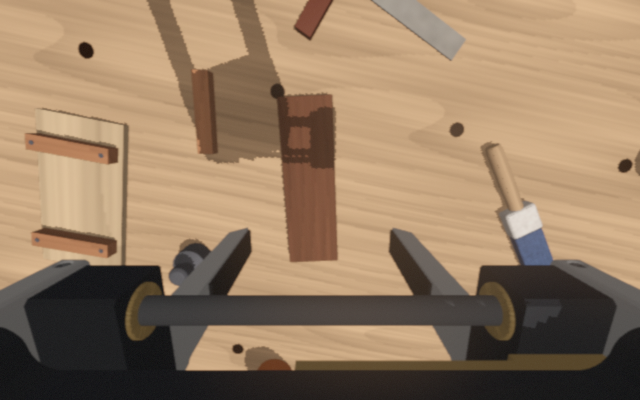

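View pics/topm2.png

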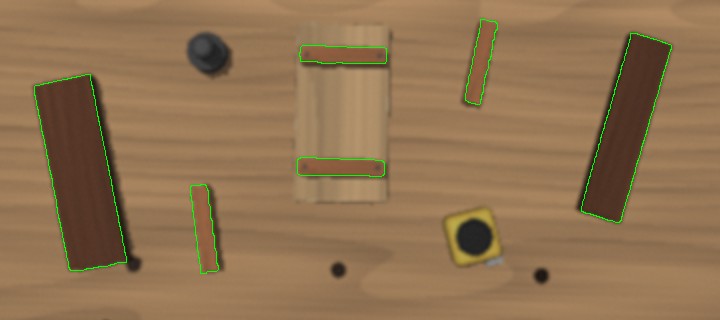

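The top view with masks shows all six boxes cleanly outlined: the sizes match to within 2 mm and both cameras agree apart from a constant shift of about 3 mm. The wrist view shows the wide board between the fingers, around (310,180).

```bash
cat >> h.py <<'E'
def pose(o=None):
    o=o or robot.get_obs(); r,p,y=o["ee_rot"]
    return np.r_[o["tool_pos"]*1000, (90-np.degrees(r-y)+180)%360-180], np.degrees(p)-90
def plan(x,y,z,phi):
    """tool-axis shift (cm) then turn, from the measured pose to x,y,z mm with tool y at angle phi"""
    c,_=pose(); f=np.radians(c[3]); d=np.array([x,y])-c[:2]
    turn=-((phi-c[3]+90)%180-90)
    print("now",c.round(2),"tx %.2f ty %.2f tz %.2f turn %.2f"%((c[2]-z)/10, (d@[np.cos(f),np.sin(f)])/10, (d@[np.sin(f),-np.cos(f)])/10, turn))
E
python3 -c "
from h import *
plan(465.5,301,20,103.9)"
```

```text
now [468.92 317.77 205.43 101.5 ] tx 18.54 ty -1.58 tz -0.67 turn -2.40
```

>>> carry_out --pt "0 0 -0.8 -0.34 0" --pt "0 0 -0.78 -0.33 0" --pt "0 0 0 0 -2.4" --pt "0 4 0 0 0" --pt "0 4 0 0 0" --pt "0 4 0 0 0" --pt "0 4 0 0 0" --pt "0 2.5 0 0 0" --pt "0 0 0 0 0" --pt "0 0 0 0 0"

```text
time: 2.85
tool_pos: [0.4658, 0.3006, 0.0211]
ee_rot: [-0.08, 1.571, 0.163]
wrist_force: [-0.3, 0.6, 0.4]
width: 0.0944
```

```bash
python3 -c "
from h import *
plan(465.5,301,2.5,103.9)"
```

```text
now [465.76 300.61  21.05 103.94] tx 1.86 ty 0.04 tz -0.02 turn 0.04
```

>>> carry_out --pt "0 0.9 0 0 0" --pt "0 0.9 0 0 0" --pt "0 0 0 0 0" --pt "1 0 0 0 0" --pt "1 0 0 0 0" --pt "1 0 0 0 0" --pt "1 0 0 0 0" --pt "1 0 0 0 0" --pt "1 0 0 0 0" --pt "1 0 0 0 0" --pt "1 0 0 0 0"

```text
time: 3.95
tool_pos: [0.4658, 0.3014, 0.0029]
ee_rot: [0.772, 1.57, 1.016]
wrist_force: [0.2, 1.1, 1.2]
width: 0.0676
```

```bash
python3 -c "
from h import *
o=robot.get_obs();print(o['width'],o['wrist_force'])
plan(545.4,0.8,100,90.5)"
```

```text
0.06760015858513027 [0.168  1.1442 1.2195]
now [465.79 301.43   2.9  103.98] tx -9.71 ty -31.10 tz 0.46 turn 13.48
```

>>> carry_out --pt "1 -2 0 0 0" --pt "1 -4 0 0 0" --pt "1 -3.7 0 0 0" --pt "1 0 -2.1 0.03 0" --pt "1 0 -4 0.06 0" --pt "1 0 -4 0.06 0" --pt "1 0 -4 0.06 0" --pt "1 0 -4 0.06 0" --pt "1 0 -4 0.06 0" --pt "1 0 -4 0.06 0" --pt "1 0 -3 0.05 0" --pt "1 0 -2 0.02 0" --pt "1 0 0 0 4.5" --pt "1 0 0 0 4.5" --pt "1 0 0 0 4.5" --pt "1 0 0 0 0" --pt "1 0 0 0 0"

```text
time: 5.65
tool_pos: [0.5445, 0.0001, 0.0985]
ee_rot: [-3.039, 1.569, -3.029]
wrist_force: [0.1, -0.2, -2.2]
width: 0.0679
```

```bash
python3 -c "
from h import *
o=robot.get_obs();print(o['width'],o['wrist_force'],pose()[1])
s=robot.snapshot('top');cv2.imwrite('pics/t2.png',s['image'][100:300,220:420].repeat(3,0).repeat(3,1)[...,::-1])
s=robot.snapshot('side');cv2.imwrite('pics/s2.png',s['image'][80:280,180:460].repeat(2,0).repeat(2,1)[...,::-1])
plan(545.4,0.8,40,90.5)"
```

```text
0.06791126838328702 [ 0.0722 -0.1926 -2.1662] -0.11337197050592351
now [544.76   0.26  98.96  90.54] tx 5.90 ty 0.05 tz 0.06 turn 0.04
```

View pics/s2.png

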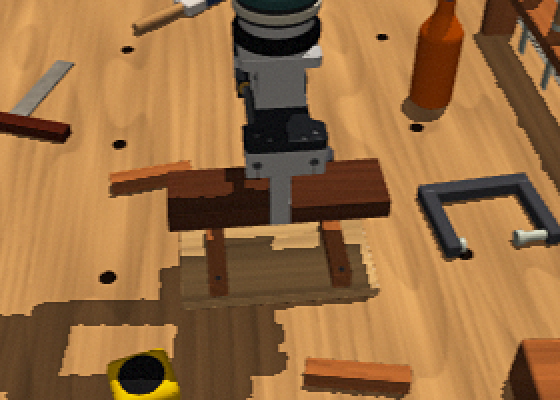

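The side view shows the board held level and lengthwise above the bearers, with nothing in its way.

>>> carry_out --pt "1 2 0.05 0.06 0" --pt "1 2 0 0 0" --pt "1 1.4 0 0 0" --pt "1 0.5 0 0 0" --pt "1 0 0 0 0" --pt "1 0 0 0 0" --pt "1 0 0 0 0"

```text
time: 6.45
tool_pos: [0.5467, 0.0007, 0.0417]
ee_rot: [-0.086, 1.568, -0.078]
wrist_force: [-0.2, 0.6, -2.6]
width: 0.0676
```

```bash
python3 -c "
from h import *
for i in range(3):
  s=robot.snapshot('side');o=robot.get_obs();print(o['wrist_force'],o['wrist_torque'],pose()[0])
plan(545.4,0.8,35,90.5)"
```

```text
[ 0.1938 -0.3449 -2.5613] [ 0.0596 -0.0148  0.0221] [546.6089   0.6888  41.6863  90.4826]
[-0.3129 -0.495  -2.5738] [-0.0001  0.0723  0.0056] [546.5204   0.7348  41.5375  90.4815]
[ 0.297  -0.0311 -2.1417] [ 0.0475 -0.0104  0.0204] [546.3613   0.722   41.3964  90.4828]
now [546.36   0.72  41.4   90.48] tx 0.64 ty 0.01 tz -0.10 turn -0.02
```

>>> carry_out --pt "1 0.3 0 -0.1 0" --pt "1 0.15 0 0 0" --pt "1 0.1 0 0 0" --pt "1 0 0 0 0" --pt "1 0 0 0 0"

```text
time: 7.1
tool_pos: [0.5448, 0.0008, 0.0349]
ee_rot: [0.916, 1.571, 0.924]
wrist_force: [-1.4, 0.2, -2.3]
width: 0.068
```

>>> carry_out --pt "1 0.05 0 0 0" --pt "1 0.05 0 0 0" --pt "1 0 0 0 0" --pt "1 0 0 0 0"

```text
time: 7.5
tool_pos: [0.5448, 0.0008, 0.0349]
ee_rot: [0.329, 1.57, 0.337]
wrist_force: [-3.3, 0.4, 4.9]
width: 0.068
```

>>> carry_out --pt "0.15 0 0 0 0" --pt "0.15 0 0 0 0" --pt "0.15 0 0 0 0" --pt "0.15 0 0 0 0" --pt "0 -2 0 0 0" --pt "0 -4 0 0 0" --pt "0 -4 0 0 0" --pt "0 -4 0 0 0" --pt "0 -4 3 0 0" --pt "0 0 5 0 0" --pt "0 0 5 0 0" --pt "0 0 5 0 0" --pt "0 0 0 0 0" --pt "0 0 0 0 0"

```text
time: 8.9
tool_pos: [0.543, 0.1817, 0.2135]
ee_rot: [-2.161, 1.57, -2.15]
wrist_force: [0.2, 0.5, 0.2]
width: 0.094
```

```bash
cat > chk.py <<'E'
from h import *
import sys
def chk(items,out,sd={}):
    for n in ("top","side"):
        s=robot.snapshot(n); v=cv2.resize(s["image"],None,fx=2,fy=2)[...,::-1].copy()
        for k,C0,z,h,L,W,tol in items:
            p=sd.get((n,k),proj(s,[C0[0]/1e3,C0[1]/1e3,z/1e3])[0])
            try: C,a,ct=box(s,p,z/1e3,L,W,tol,n+" "+k)
            except Exception as e: print(n,k,"fail",e);continue
            cv2.polylines(v,[np.int32((ct+.5)*2)],True,(0,255,0),1)
        y,x={"top":(200,400),"side":(210,400)}[n]
        cv2.imwrite(f"pics/{n}{out}.png",v[y:y+350,x:x+500])
E
python3 -c "
from chk import *
plan(545,0,0,90)
chk([('wide',(545,20),54,22,220,68,9),('sp1',(405,158),20,20,100,20,9),('sp2',(609,-160),20,20,100,20,9),('bear1',(610.5,42),32,0,100,20,9)],'3')"
```

```text
now [543.01 181.71 213.52  90.63] tx 21.35 ty -18.17 tz 0.00 turn 0.63
top wide centre mm [544.4   0.5] yaw 0.51 extent [220.6  71.7] lab [34. 14. 18.]
top sp1 centre mm [405.1 157. ] yaw 9.77 extent [99.8 20. ] lab [57. 21. 32.]
top sp2 centre mm [ 608.7 -159.2] yaw -11.18 extent [99.8 20. ] lab [56. 20. 31.]
top bear1 centre mm [1001.8   10.4] yaw -87.93 extent [1523.2  932.4] lab [50. 14. 20.]
side wide centre mm [545.   -1.7] yaw 0.54 extent [219.2  67.1] lab [23. 19. 22.]
side sp1 centre mm [405.4 154.3] yaw 9.61 extent [99.1 20.1] lab [49. 29. 43.]
side sp2 centre mm [ 607.9 -160.9] yaw -10.94 extent [98.9 19.4] lab [51. 29. 44.]
side bear1 centre mm [610.9  47. ] yaw 0.56 extent [228.4  69.9] lab [23. 17. 22.]
```

View pics/top3.png

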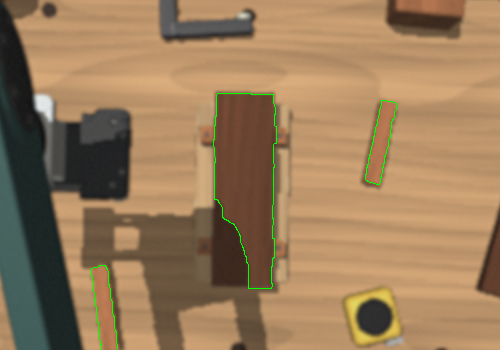

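```bash
python3 -c "
from h import *
plan(405.3,155.8,30,99.7)"
```

```text
now [543.36 179.86 213.77  90.43] tx 18.38 ty -2.30 tz -13.82 turn -9.27
```

>>> carry_out --pt "0.3 0 -0.5 -3 0" --pt "0.3 0 -0.6 -4 0" --pt "0.3 0 -0.6 -4 0" --pt "0.3 0 -0.6 -2.82 0" --pt "0.3 0 0 0 -4.6" --pt "0.3 0 0 0 -4.6" --pt "0.3 4 0 0 0" --pt "0.3 4.5 0 0 0" --pt "0.3 4.5 0 0 0" --pt "0.3 3.5 0 0 0" --pt "0.3 1.9 0 0 0" --pt "0.3 0 0 0 0" --pt "0.3 0 0 0 0" --pt "0.3 0 0 0 0"

```text
time: 10.4
tool_pos: [0.4069, 0.1564, 0.0319]
ee_rot: [0.067, 1.567, 0.234]
wrist_force: [0.2, -0.3, 0.6]
width: 0.0657
```

```bash
python3 -c "
from h import *
plan(405.3,155.8,4,99.7)"
```

```text
now [406.92 156.39  31.9   99.61] tx 2.79 ty -0.03 tz -0.17 turn -0.09
```

>>> carry_out --pt "0.3 1.4 -0.03 -0.17 0" --pt "0.3 1.35 0 0 0" --pt "0.3 0 0 0 0" --pt "1 0 0 0 0" --pt "1 0 0 0 0" --pt "1 0 0 0 0" --pt "1 0 0 0 0" --pt "1 0 0 0 0" --pt "1 0 0 0 0" --pt "1 0 0 0 0" --pt "1 0 0 0 0"

```text
time: 11.5
tool_pos: [0.4037, 0.1561, 0.0026]
ee_rot: [0.48, 1.571, 0.649]
wrist_force: [-1.3, 0.1, 0.9]
width: 0.0199
```

```bash
python3 -c "
from h import *
plan(480.6,0.8,100,0.5)"
```

```text
now [403.68 156.06   2.55  99.68] tx -9.74 ty -16.60 tz 4.97 turn -80.82
```

>>> carry_out --pt "1 -3 0 0 0" --pt "1 -5 0 0 0" --pt "1 -3.5 0 0 0" --pt "1 -1 -2 0.6 0" --pt "1 0 -4 1.2 0" --pt "1 0 -4 1.2 0" --pt "1 0 -4 1.2 0" --pt "1 0 -2.5 0.8 0" --pt "1 0 0 0 8.3" --pt "1 0 0 0 8.3" --pt "1 0 0 0 8.3" --pt "1 0 0 0 8.3" --pt "1 0 0 0 8.3" --pt "1 0 0 0 8.3" --pt "1 0 0 0 8.3" --pt "1 0 0 0 8.3" --pt "1 0 0 0 8.3" --pt "1 0 0 0 8.3"

```text
time: 13.3
tool_pos: [0.4805, 0.0018, 0.1271]
ee_rot: [-2.091, 1.57, 2.907]
wrist_force: [-0.4, 0.4, 0.2]
width: 0.0195
```

>>> carry_out --pt "1 0 0 0 8.3" --pt "1 0 0 0 7.9" --pt "1 0 0 0 0" --pt "1 0 0 0 0" --pt "1 0 0 0 0"

```text
time: 13.8
tool_pos: [0.4806, 0.0018, 0.1274]
ee_rot: [-2.016, 1.571, 2.707]
wrist_force: [-0.6, -0.0, -0.5]
width: 0.0197
```

```bash
python3 -c "
from chk import *
plan(480.6,1.8,70,0.5)
c,_=pose(); print(c)
s=robot.snapshot('side')
v=cv2.resize(s['image'],None,fx=2,fy=2)[...,::-1]; cv2.imwrite('pics/s4.png',v[200:600,400:900])
"
```

```text
now [480.57   1.82 127.35   0.59] tx 5.74 ty 0.00 tz 0.00 turn 0.09
[480.5726   1.8193 127.3509   0.5896]
```

View pics/s4.png

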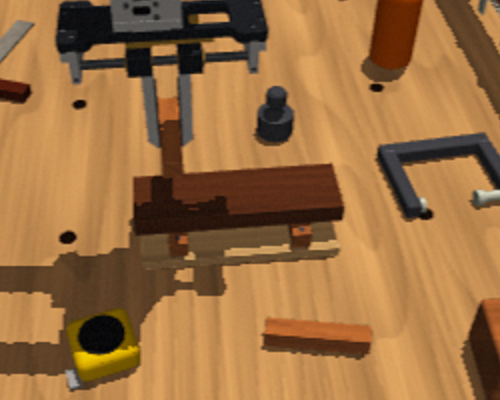

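Side view shows spacer 1 level in the jaws, across the board above the near (left) bearer.

>>> carry_out --pt "1 2 0 0 0" --pt "1 2 0 0 0" --pt "1 1.5 0 0 0" --pt "1 0.8 0 0 0" --pt "1 0.3 0 0 0" --pt "1 0 0 0 0" --pt "1 0 0 0 0"

```text
time: 14.55
tool_pos: [0.4814, 0.0017, 0.0624]
ee_rot: [1.501, 1.569, -0.061]
wrist_force: [0.9, 0.5, -1.0]
width: 0.0194
```

>>> carry_out --pt "1 0.1 0 0 0" --pt "1 0.1 0 0 0" --pt "1 0.1 0 0 0" --pt "1 0 0 0 0" --pt "1 0 0 0 0"

```text
time: 15.05
tool_pos: [0.4806, 0.0018, 0.0585]
ee_rot: [-3.133, 1.571, 1.587]
wrist_force: [0.7, 0.6, 0.2]
width: 0.0199
```

>>> carry_out --pt "1 0.1 0 0 0" --pt "1 0.05 0 0 0" --pt "1 0 0 0 0" --pt "1 0 0 0 0"

```text
time: 15.45
tool_pos: [0.4806, 0.0018, 0.0569]
ee_rot: [-2.58, 1.571, 2.141]
wrist_force: [-0.4, 0.7, 0.0]
width: 0.0197
```

>>> carry_out --pt "1 0.05 0 0 0" --pt "1 0 0 0 0" --pt "1 0 0 0 0"

```text
time: 15.75
tool_pos: [0.4808, 0.0018, 0.0566]
ee_rot: [1.705, 1.57, 0.143]
wrist_force: [0.2, -0.1, 0.0]
width: 0.0198
```

>>> carry_out --pt "1 0.05 0 0 0" --pt "1 0.05 0 0 0" --pt "1 0 0 0 0" --pt "1 0 0 0 0"

```text
time: 16.15
tool_pos: [0.4808, 0.0018, 0.0566]
ee_rot: [1.504, 1.57, -0.059]
wrist_force: [-1.7, 0.3, 5.4]
width: 0.0199
```

>>> carry_out --pt "0.6 0 0 0 0" --pt "0.6 0 0 0 0" --pt "0.6 0 0 0 0" --pt "0.6 0 0 0 0" --pt "0.6 -2 0 0 0" --pt "0.6 -4 0 0 0" --pt "0.6 -4 2 3 0" --pt "0.6 0 3.6 4.4 0" --pt "0.6 0 3.6 4.4 0" --pt "0.6 0 3.6 4.3 0" --pt "0.6 0 0 0 -8.5" --pt "0.6 0 0 0 -8.5" --pt "0.6 0 0 0 -8.5" --pt "0.6 0 0 0 -8.5" --pt "0.6 0 0 0 -8.5" --pt "0.6 0 0 0 -8.5" --pt "0.6 0 0 0 -8.5" --pt "0.6 0 0 0 -8.5" --pt "0.6 0 0 0 -8.5" --pt "0.6 0 0 0 -2.2"

```text
time: 18.15
tool_pos: [0.5958, -0.1408, 0.1522]
ee_rot: [2.866, 1.57, 2.681]
wrist_force: [-0.9, -0.1, -0.6]
width: 0.0376
```

>>> carry_out --pt "0.5 0 0 0 0" --pt "0.5 0 0 0 0"

```text
time: 18.35
tool_pos: [0.5958, -0.1408, 0.1523]
ee_rot: [2.741, 1.57, 2.551]
wrist_force: [0.2, -0.6, -0.4]
width: 0.0466
```

```bash
python3 -c "
from chk import *
plan(608.3,-160,25,79)
chk([('sp1',(480,5),74,20,100,20,9),('wide',(560,15),54,22,220,68,9)],'5')"
```

```text
now [ 595.8  -140.81  152.32   79.12] tx 12.73 ty -1.65 tz 1.59 turn 0.12
top sp1 centre mm [480.9   0.6] yaw -88.7 extent [99.6 19.5] lab [54. 20. 30.]
top wide centre mm [573.    5.8] yaw 0.61 extent [163.4  81.9] lab [31. 14. 17.]
side sp1 centre mm [480.7  -2. ] yaw -89.08 extent [98.6 19.8] lab [55. 30. 46.]
side wide centre mm [550.9  -2. ] yaw 0.58 extent [120.4  66.6] lab [27. 20. 25.]
```

View pics/side5.png

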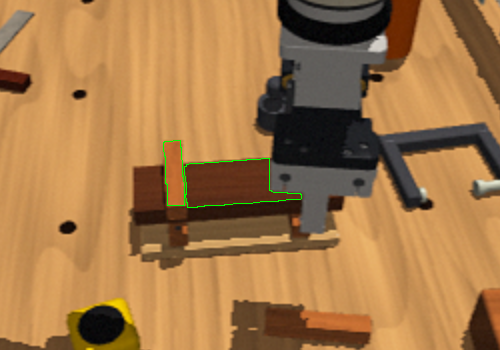

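Spacer 1 sits across the board over its bearer, within 1 mm of it in both views. Now spacer 2.

>>> carry_out --pt "0.4 0 -0.8 0.8 0" --pt "0.4 0 -0.85 0.79 0" --pt "0.4 3 0 0 0" --pt "0.4 4 0 0 0" --pt "0.4 3.5 0 0 0" --pt "0.4 2.2 0 0 0" --pt "0.4 0 0 0 0" --pt "0.4 0 0 0 0" --pt "0.4 0 0 0 0"

```text
time: 19.35
tool_pos: [0.6101, -0.1609, 0.0279]
ee_rot: [-0.146, 1.567, -0.335]
wrist_force: [0.5, -0.3, 0.4]
width: 0.0561
```

```bash
python3 -c "
from h import *
plan(608.3,-160,3,79)"
```

```text
now [ 610.08 -160.94   27.95   79.16] tx 2.49 ty 0.06 tz -0.19 turn 0.16
```

>>> carry_out --pt "0.4 1.3 0 0 0" --pt "0.4 1.1 0 0 0" --pt "0.4 0 0 0 0" --pt "1 0 0 0 0" --pt "1 0 0 0 0" --pt "1 0 0 0 0" --pt "1 0 0 0 0" --pt "1 0 0 0 0" --pt "1 0 0 0 0" --pt "1 0 0 0 0" --pt "1 0 0 0 0"

```text
time: 20.45
tool_pos: [0.6084, -0.16, 0.0017]
ee_rot: [1.188, 1.571, 0.999]
wrist_force: [-0.1, 0.6, 0.3]
width: 0.0199
```

```bash
python3 -c "
from h import *
plan(610.6,1.8,120,0.5)"
```

```text
now [ 608.38 -159.98    1.65   79.18] tx -11.83 ty 15.93 tz -2.82 turn 78.68
```

>>> carry_out --pt "1 -3 0 0 0" --pt "1 -5 0 0 0" --pt "1 -3.8 0 0 0" --pt "1 0 2 -0.4 0" --pt "1 0 4 -0.7 0" --pt "1 0 4 -0.7 0" --pt "1 0 4 -0.7 0" --pt "1 0 1.93 -0.32 0" --pt "1 0 0 0 8.3" --pt "1 0 0 0 8.3" --pt "1 0 0 0 8.3" --pt "1 0 0 0 8.3" --pt "1 0 0 0 8.3" --pt "1 0 0 0 8.3" --pt "1 0 0 0 8.3" --pt "1 0 0 0 8.3" --pt "1 0 0 0 8.3" --pt "1 0 0 0 4"

```text
time: 22.25
tool_pos: [0.6105, 0.0017, 0.1195]
ee_rot: [-1.875, 1.571, 2.842]
wrist_force: [0.9, 1.1, -0.2]
width: 0.0197
```

>>> carry_out --pt "1 1 0 0 0" --pt "1 2 0 0 0" --pt "1 1 0 0 0" --pt "1 0 0 0 0" --pt "1 0 0 0 0" --pt "1 0 0 0 0"

```text
time: 22.85
tool_pos: [0.6112, 0.0017, 0.0806]
ee_rot: [1.506, 1.569, -0.056]
wrist_force: [0.2, 0.9, -0.6]
width: 0.0201
```

```bash
python3 -c "
from h import *
plan(610.6,1.3,55.6,0.5)"
```

```text
now [611.22   1.68  80.55   0.5 ] tx 2.50 ty -0.06 tz 0.04 turn -0.00
```

>>> carry_out --pt "1 1 0 0 0" --pt "1 0.8 0 0 0" --pt "1 0.3 0 0 0" --pt "1 0.15 0 0 0" --pt "1 0.1 0 0 0" --pt "1 0 0 0 0" --pt "1 0 0 0 0"

```text
time: 23.55
tool_pos: [0.6108, 0.0017, 0.0565]
ee_rot: [1.555, 1.57, -0.007]
wrist_force: [0.4, -0.7, -0.6]
width: 0.0195
```

>>> carry_out --pt "1 0.1 0 0 0" --pt "1 0.05 0 0 0" --pt "1 0 0 0 0" --pt "1 0 0 0 0"

```text
time: 23.95
tool_pos: [0.611, 0.0017, 0.0556]
ee_rot: [1.525, 1.57, -0.038]
wrist_force: [-1.8, -0.7, 4.9]
width: 0.0196
```

>>> carry_out --pt "0.6 0 0 0 0" --pt "0.6 0 0 0 0" --pt "0.6 0 0 0 0" --pt "0.6 0 0 0 0" --pt "0.6 -2 0 0 0" --pt "0.6 -4 0 0 0" --pt "0.3 -4 -0.5 2 0" --pt "0 0 -0.8 3.5 0" --pt "0 0 -0.8 3.5 0" --pt "0 0 -0.8 3.5 0" --pt "0 0 -0.8 3.5 0" --pt "0 0 -0.8 3.5 0" --pt "0 0 -0.8 3.5 0" --pt "0 0 -0.8 3.5 0" --pt "0 0 -0.8 3.5 0" --pt "0 0 -0.5 3.4 0"

```text
time: 25.55
tool_pos: [0.5389, -0.3345, 0.1539]
ee_rot: [1.949, 1.571, 0.386]
wrist_force: [0.9, 0.3, -0.2]
width: 0.0942
```

>>> carry_out --pt "0 0 0 0 -8.2" --pt "0 0 0 0 -8.2" --pt "0 0 0 0 -8.2" --pt "0 0 0 0 -8.2" --pt "0 0 0 0 -8.2" --pt "0 0 0 0 -8.2" --pt "0 0 0 0 -8.2" --pt "0 0 0 0 -8.2" --pt "0 0 0 0 -8.1" --pt "0 0 0 0 0" --pt "0 0 0 0 0"

```text
time: 26.65
tool_pos: [0.5394, -0.3329, 0.154]
ee_rot: [2.39, 1.57, 2.111]
wrist_force: [-0.1, 0.2, -0.3]
width: 0.0939
```

```bash
python3 -c "
from chk import *
plan(537.5,-332,25,74.2)
chk([('sp1',(480,5),74,20,100,20,9),('sp2',(611,5),74,20,100,20,9)],'6')"
```

```text
now [ 539.4  -332.88  154.04   74.01] tx 12.90 ty 0.03 tz -0.21 turn -0.19
top sp1 centre mm [481.2   0.6] yaw -88.71 extent [100.7  19.8] lab [50. 18. 28.]
top sp2 centre mm [611.3   2.9] yaw -88.23 extent [99.  20.1] lab [50. 18. 28.]
side sp1 centre mm [480.5  -2.1] yaw -89.59 extent [98.5 19.1] lab [67. 29. 53.]
side sp2 centre mm [-614.3 1324.3] yaw -6.02 extent [1891.9 1311.9] lab [ 18. -10.  -2.]
```

View pics/side6.png

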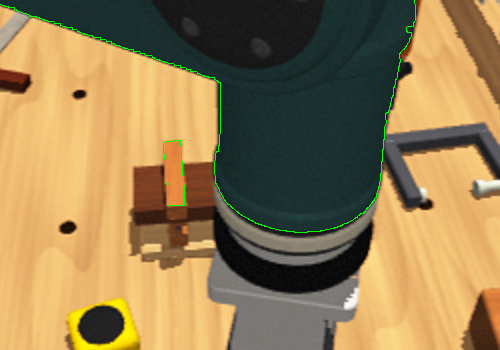

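Spacer 2 also matches its bearer within 0.5 mm in the top view; the side view is blocked by the arm. Picking up the narrow board.

>>> carry_out --pt "0 0 0.03 -0.21 0" --pt "0 3 0 0 0" --pt "0 4 0 0 0" --pt "0 3.5 0 0 0" --pt "0 2 0 0 0" --pt "0 0.4 0 0 0" --pt "0 0 0 0 0" --pt "0 0 0 0 0" --pt "0 0 0 0 0"

```text
time: 27.65
tool_pos: [0.5387, -0.3329, 0.028]
ee_rot: [-0.34, 1.567, -0.616]
wrist_force: [-0.4, 0.1, -0.1]
width: 0.0942
```

```bash
python3 -c "
from h import *
plan(537.5,-332,2.5,74.2)"
```

```text
now [ 538.66 -332.93   27.98   74.17] tx 2.55 ty 0.06 tz -0.14 turn -0.03
```

>>> carry_out --pt "0 1.3 0.05 0 0" --pt "0 1 0 0 0" --pt "0 0.15 0 0 0" --pt "0 0 0 0 0" --pt "1 0 0 0 0" --pt "1 0 0 0 0" --pt "1 0 0 0 0" --pt "1 0 0 0 0" --pt "1 0 0 0 0" --pt "1 0 0 0 0" --pt "1 0 0 0 0" --pt "1 0 0 0 0"

```text
time: 28.85
tool_pos: [0.5375, -0.3316, 0.0011]
ee_rot: [-1.329, 1.571, -1.605]
wrist_force: [0.6, -0.4, -0.1]
width: 0.0496
```

```bash
python3 -c "
from h import *
plan(545.6,1.2,150,90.5)"
```

```text
now [ 537.54 -331.58    1.1    74.18] tx -14.89 ty 32.24 tz -8.30 turn -16.32
```

>>> carry_out --pt "1 -2 0 0 0" --pt "1 -4 0 0 0" --pt "1 -4 0 0 0" --pt "1 -4 0 0 0" --pt "1 -1 2 -0.5 0" --pt "1 0 3.8 -1 0" --pt "1 0 3.8 -1 0" --pt "1 0 3.8 -1 0" --pt "1 0 3.8 -1 0" --pt "1 0 3.8 -1 0" --pt "1 0 3.8 -1 0" --pt "1 0 3.8 -1 0" --pt "1 0 2.6 -0.6 0" --pt "1 0 1.04 -0.2 0" --pt "1 0 0 0 -5.5" --pt "1 0 0 0 -5.5" --pt "1 0 0 0 -5.3" --pt "1 0 0 0 0" --pt "1 0 0 0 0"

```text
time: 30.75
tool_pos: [0.545, 0.0012, 0.1501]
ee_rot: [3.057, 1.569, 3.063]
wrist_force: [0.1, 0.4, -1.5]
width: 0.0499
```

```bash
python3 -c "
from h import *
s=robot.snapshot('side')
v=cv2.resize(s['image'],None,fx=2,fy=2)[...,::-1]; cv2.imwrite('pics/s7.png',v[100:500,400:900])
plan(545.6,1.2,75.1,90.5);print(robot.get_obs()['wrist_force'])"
```

```text
now [545.11   1.14 150.32  90.36] tx 7.52 ty 0.01 tz 0.05 turn -0.14
[-1.0911  0.2488 -2.0595]
```

View pics/s7.png

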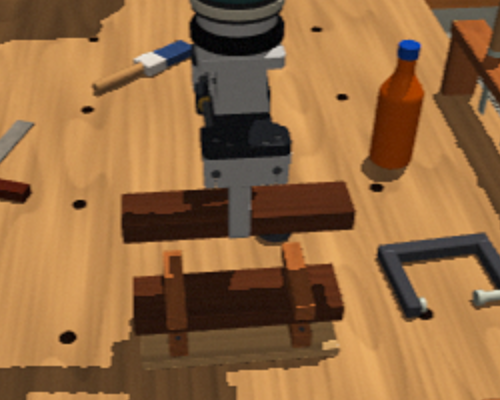

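Narrow board held level above both spacers; lowering.

>>> carry_out --pt "1 2 0 0.03 -0.1" --pt "1 2 0 0 0" --pt "1 1.5 0 0 0" --pt "1 1 0 0 0" --pt "1 0.5 0 0 0" --pt "1 0.2 0 0 0" --pt "1 0 0 0 0" --pt "1 0 0 0 0"

```text
time: 31.6
tool_pos: [0.5466, 0.0012, 0.08]
ee_rot: [-0.079, 1.569, -0.069]
wrist_force: [0.1, 0.3, -1.4]
width: 0.0497
```

>>> carry_out --pt "1 0.1 0 0 0" --pt "1 0.1 0 0 0" --pt "1 0 0 0 0" --pt "1 0 0 0 0" --pt "1 0 0 0 0"

```text
time: 32.1
tool_pos: [0.5459, 0.0013, 0.0771]
ee_rot: [0.651, 1.571, 0.661]
wrist_force: [-0.4, -0.7, -2.4]
width: 0.05
```

>>> carry_out --pt "1 0.1 0 0 0" --pt "1 0.05 0 0 0" --pt "1 0 0 0 0" --pt "1 0 0 0 0"

```text
time: 32.5
tool_pos: [0.5459, 0.0013, 0.0756]
ee_rot: [2.31, 1.571, 2.32]
wrist_force: [-0.5, -0.4, -0.9]
width: 0.0494
```

>>> carry_out --pt "1 0.05 0 0 0" --pt "1 0 0 0 0" --pt "1 0 0 0 0"

```text
time: 32.8
tool_pos: [0.5459, 0.0013, 0.0751]
ee_rot: [1.87, 1.571, 1.88]
wrist_force: [-0.3, 0.5, -1.9]
width: 0.0502
```

>>> carry_out --pt "1 0.05 0 0 0" --pt "1 0.05 0 0 0" --pt "1 0 0 0 0" --pt "1 0 0 0 0"

```text
time: 33.2
tool_pos: [0.546, 0.0013, 0.0751]
ee_rot: [-0.067, 1.57, -0.057]
wrist_force: [-2.4, -0.4, 6.1]
width: 0.0497
```

>>> carry_out --pt "0.3 0 0 0 0" --pt "0.3 0 0 0 0" --pt "0.3 0 0 0 0" --pt "0.2 0 0 0 0" --pt "0.2 -2 0 0 0" --pt "0 -4 0 0 0" --pt "0 -4 0 0 0" --pt "0 -2 0 -3 0" --pt "0 0 0 -4 0" --pt "0 0 0 -4 0" --pt "0 0 0 -4 0" --pt "0 0 0 -4 0" --pt "0 0 0 -3 0" --pt "0 0 0 0 0" --pt "0 0 0 0 0"

```text
time: 34.7
tool_pos: [0.3262, -0.001, 0.1944]
ee_rot: [-0.107, 1.568, -0.097]
wrist_force: [-0.1, -0.1, -0.1]
width: 0.0938
```

```bash
python3 -c "
from chk import *
print(pose()[0])
chk([('narrow',(580,15),96,22,220,50,9),('sp1',(480,40),74,0,100,20,9)],'8')
vs=[]
for n,z in (('top',60),('side',60)):
    s=robot.snapshot(n); p=proj(s,[.61,.16,.03])[0].astype(int); c=s['image'][p[1]-25:p[1]+25,p[0]-25:p[0]+25]
    print(n,p-25); vs.append(cv2.resize(c,None,fx=7,fy=7,interpolation=cv2.INTER_NEAREST)[...,::-1])
t=cv2.imread('pics/top8.png'); sd=cv2.imread('pics/side8.png')[:, :]
a=np.hstack(vs); b=np.hstack([cv2.resize(t,(350,245)),cv2.resize(sd,(350,245))])
cv2.imwrite('pics/c8.png',np.vstack([a,b]))"
```

```text
[326.2415  -1.0025 194.446   90.5604]
top narrow centre mm [541.3 -30.2] yaw 1.38 extent [229.1 101.3] lab [25. 11. 14.]
top sp1 centre mm [480.3  38.6] yaw -88.33 extent [24.6 20.2] lab [46. 17. 27.]
side narrow centre mm [546.4  -0.3] yaw 0.76 extent [217.3  50.9] lab [22. 18. 22.]
side sp1 centre mm [612.   41.1] yaw 0.68 extent [226.6  53.1] lab [21. 17. 21.]
top [228 140]
side [312 130]
```

View pics/c8.png

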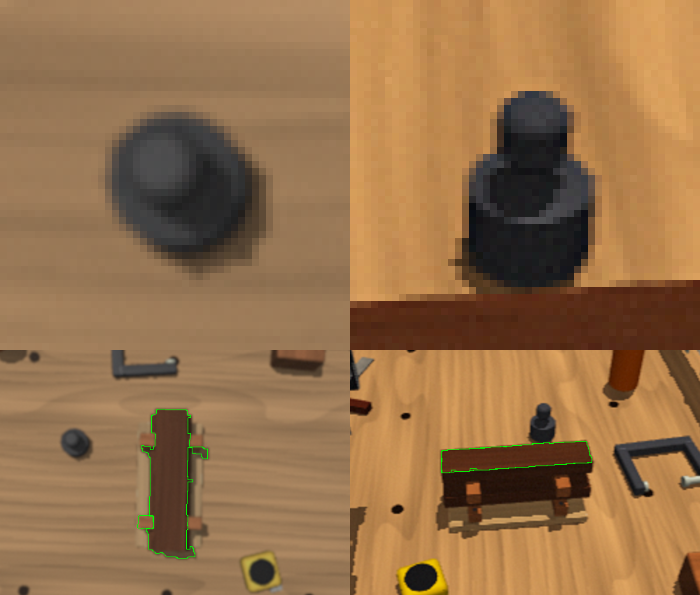

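```bash
python3 -c "
from h import *
t=robot.snapshot('top');s=robot.snapshot('side')
print('knob top',ray(t,(250.8,163.5),.062)*1e3,'foot rim',ray(t,(252.9,165.5),.020)*1e3)
print('side rim',ray(s,(337.4,155.9),.030)*1e3)
ct,c=blob(t,(254,167),14);(q,r)=cv2.minEnclosingCircle(ct.astype(np.float32));print(q,r,ray(t,q,.02)*1e3,c)
plan(606,155,120,90.5)"
```

```text
knob top [[608.61   160.8235]] foot rim [[610.674 162.385]]
side rim [[609.8852 159.0331]]
(253.625, 166.375) 10.76172161102295 [[608.6632 160.6101]] [15.3656  0.3203 -0.4531]
now [326.49  -0.95 193.84  90.59] tx 7.38 ty 15.31 tz 28.11 turn 0.09
```

>>> carry_out --pt "0 0 1.5 2.5 0" --pt "0 0 2 3.6 0" --pt "0 0 2 3.6 0" --pt "0 0 2 3.6 0" --pt "0 0 2 3.6 0" --pt "0 0 2 3.6 0" --pt "0 0 2 3.6 0" --pt "0 0 1.6 2.6 0" --pt "0 0 0.7 1.5 0" --pt "0 0 0 0 0" --pt "0 0 0 0 0" --pt "0 3 0 0 0" --pt "0 4 0 0 0" --pt "0 3 0 0 0" --pt "0 0 0 0 0" --pt "0 0 0 0 0" --pt "0 0 0 0 0"

```text
time: 36.7
tool_pos: [0.6077, 0.16, 0.0972]
ee_rot: [0.17, 1.566, 0.18]
wrist_force: [-0.2, 0.0, 0.5]
width: 0.0941
```

```bash
python3 -c "
from h import *
plan(609.6,160.2,3,90.5)"
```

```text
now [607.66 159.95  97.22  90.56] tx 9.42 ty 0.02 tz 0.19 turn 0.06
```

>>> carry_out --pt "0 2 0 0.25 0" --pt "0 2.5 0 0 0" --pt "0 2 0 0 0" --pt "0 1.5 0 0 0" --pt "0 1 0 0 0" --pt "0 0 0 0 0" --pt "0 0 0 0 0" --pt "0 0 0 0 0" --pt "0 0 0 0 0"

```text
time: 37.6
tool_pos: [0.6096, 0.1601, 0.0054]
ee_rot: [0.174, 1.569, 0.185]
wrist_force: [0.7, -0.1, 0.3]
width: 0.0942
```

```bash
python3 -c "
from h import *
plan(609.6,160.2,3,90.5)"
```

```text
now [609.65 160.09   5.44  90.58] tx 0.24 ty 0.01 tz -0.00 turn 0.08
```

>>> carry_out --pt "0 0.15 0 0 0" --pt "0 0 0 0 0" --pt "1 0 0 0 0" --pt "1 0 0 0 0" --pt "1 0 0 0 0" --pt "1 0 0 0 0" --pt "1 0 0 0 0" --pt "1 0 0 0 0" --pt "1 0 0 0 0" --pt "1 0 0 0 0" --pt "1 0 0 0 0"

```text
time: 38.7
tool_pos: [0.6088, 0.1605, 0.0026]
ee_rot: [1.319, 1.57, 1.329]
wrist_force: [1.2, 2.5, 0.0]
width: 0.0452
```

```bash
python3 -c "
from h import *
plan(545.8,1.3,130,90.5)"
```

```text
now [608.85 160.45   2.63  90.59] tx -12.74 ty -15.85 tz -6.47 turn 0.09
```

>>> carry_out --pt "1 -1 0 0 0" --pt "1 -3 0 0 0" --pt "1 -4 0 0 0" --pt "1 -4 0 0 0" --pt "1 -1.6 0 0 0" --pt "1 0 -1.5 -0.6 0" --pt "1 0 -3 -1.2 0" --pt "1 0 -3 -1.2 0" --pt "1 0 -3 -1.2 0" --pt "1 0 -3 -1.2 0" --pt "1 0 -1.6 -0.7 0" --pt "1 0 -0.75 -0.35 0" --pt "1 0 0 0 0" --pt "1 0 0 0 0" --pt "1 0 0 0 0"

```text
time: 40.2
tool_pos: [0.5459, 0.0016, 0.1382]
ee_rot: [2.474, 1.57, 2.485]
wrist_force: [-0.5, -0.2, -5.1]
width: 0.0453
```

```bash
python3 -c "
from h import *
s=robot.snapshot('side')
v=cv2.resize(s['image'],None,fx=2,fy=2)[...,::-1]; cv2.imwrite('pics/s9.png',v[100:500,400:900])
plan(545.1,1.3,98.6,90.5);o=robot.get_obs();print(o['wrist_force'],o['width'])"
```

```text
now [546.04   1.66 138.33  90.65] tx 3.97 ty -0.04 tz -0.09 turn 0.15
[-0.3121  0.5908 -5.3471] 0.04527832183630184
```

View pics/s9.png

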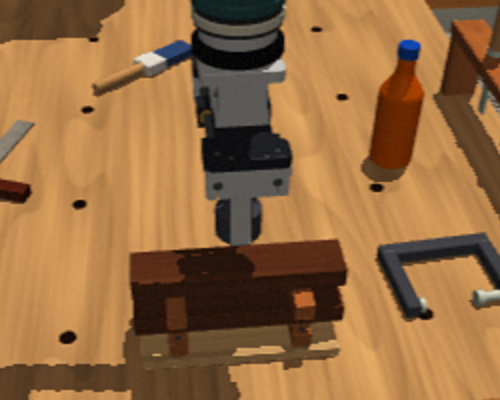

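The weight hangs upright over the middle of the narrow board; lowering.

>>> carry_out --pt "1 1 -0.04 -0.09 0" --pt "1 1.2 0 0 0" --pt "1 0.8 0 0 0" --pt "1 0.4 0 0 0" --pt "1 0.2 0 0 0" --pt "1 0 0 0 0" --pt "1 0 0 0 0" --pt "1 0 0 0 0"

```text
time: 41.05
tool_pos: [0.5454, 0.0003, 0.1032]
ee_rot: [-0.04, 1.57, -0.03]
wrist_force: [-0.2, 0.3, -4.1]
width: 0.045
```

>>> carry_out --pt "1 0.1 0 0 0" --pt "1 0.05 0 0 0" --pt "1 0 0 0 0" --pt "1 0 0 0 0"

```text
time: 41.45
tool_pos: [0.545, 0.0004, 0.1011]
ee_rot: [1.451, 1.571, 1.461]
wrist_force: [-0.1, -0.7, -5.7]
width: 0.045
```

>>> carry_out --pt "1 0.1 0.08 0 0" --pt "1 0.1 0 0 0" --pt "1 0 0 0 0" --pt "1 0 0 0 0"

```text
time: 41.85
tool_pos: [0.545, 0.0012, 0.099]
ee_rot: [2.17, 1.571, 2.18]
wrist_force: [-0.7, 0.6, -4.5]
width: 0.045
```

>>> carry_out --pt "1 0.05 0 0 0" --pt "1 0 0 0 0" --pt "1 0 0 0 0"

```text
time: 42.15
tool_pos: [0.545, 0.0012, 0.0986]
ee_rot: [1.594, 1.571, 1.604]
wrist_force: [0.1, -0.1, -4.7]
width: 0.0451
```

>>> carry_out --pt "1 0.05 0 0 0" --pt "1 0.05 0 0 0" --pt "1 0 0 0 0" --pt "1 0 0 0 0"

```text
time: 42.55
tool_pos: [0.5451, 0.0012, 0.0986]
ee_rot: [-0.035, 1.57, -0.025]
wrist_force: [-2.8, -0.1, 3.2]
width: 0.0451
```

>>> carry_out --pt "0.4 0 0 0 0" --pt "0.4 0 0 0 0" --pt "0.2 0 0 0 0" --pt "0.1 0 0 0 0" --pt "0.1 -2 0 0 0" --pt "0 -4 0 0 0" --pt "0 -4 0 0 0" --pt "0 -3 0 0 0" --pt "0 0 0 -3 0" --pt "0 0 0 -4 0" --pt "0 0 0 -4 0" --pt "0 0 0 -4 0" --pt "0 0 0 -4 0" --pt "0 0 0 -2 0" --pt "0 0 0 0 0" --pt "0 0 0 0 0"

```text
time: 44.15
tool_pos: [0.3356, -0.001, 0.228]
ee_rot: [-0.079, 1.569, -0.069]
wrist_force: [-0.1, -0.6, 0.1]
width: 0.0941
```

```bash
python3 -c "
from chk import *
print(pose()[0])
vs=[]
for n in ('top','side'):
    s=robot.snapshot(n); p=proj(s,[.5454,.0008,.08])[0].astype(int); c=s['image'][p[1]-70:p[1]+70,p[0]-70:p[0]+70]
    k=proj(s,[[.5454,.0008,.160],[.5454,.0008,.126]])
    print(n,p-70,'expected knob top, rim centre', k, ((k-p+70)*2.75))
    vs.append(cv2.resize(c,None,fx=2.75,fy=2.75,interpolation=cv2.INTER_CUBIC)[...,::-1])
cv2.imwrite('pics/c10.png',np.hstack(vs))
chk([('narrow',(600,10),96,22,220,50,7)],'11',)
"
```

```text
[335.5933  -1.0085 227.9785  90.567 ]
top [251 123] expected knob top, rim centre [[322.6465 189.5548]
 [322.2196 191.1415]] [[197.0279 183.0256]
 [195.8539 187.3891]]
side [247 115] expected knob top, rim centre [[317.7429 154.9659]
 [317.6834 168.5867]] [[194.543  109.9062]
 [194.3793 147.3635]]
top narrow centre mm [545.4   4.6] yaw -0.25 extent [220.   61.7] lab [26. 12. 15.]
side narrow centre mm [545.   -1.8] yaw 0.58 extent [92.6 48.4] lab [23. 18. 22.]
```

View pics/c10.png

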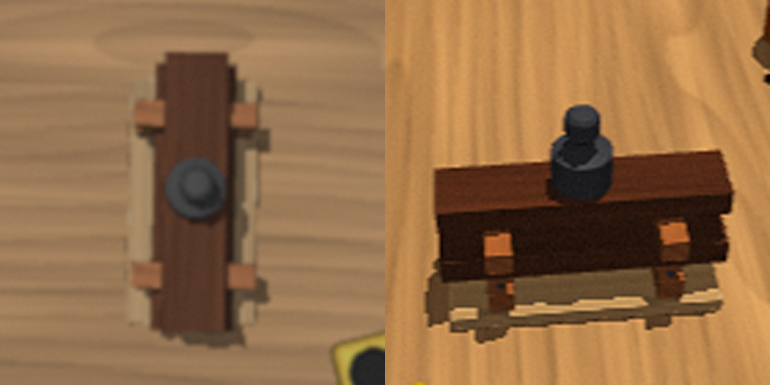

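The stack stands. In the top view the weight's rim is at crop pixel (195,187), against (196,187) expected. In the side view it is at column 197, against 194 expected (about 2 mm). Handing in.

```bash
python3 -c "
from h import *
print(robot.get_obs()['time']); print(robot.close_job())"
```

```text
44.35
the job is handed in; nothing more can be done
None
```

The stack is built on the base in the order asked and handed in at 44.4 s. The wide board is on the bearers, a spacer is over each bearer, the narrow board is on the spacers, and the weight stands upright in the middle. I lowered each piece until light contact (no more than about 6 N) before letting go, and never touched the tape measure.

**Last checks**
- **Wide board:** about 0.5° yaw, in line with the base, and within about 2 mm of centre in both views.
- **Spacers:** each within about 1 mm of its bearer. The first was checked in both views, the second only in the top view because the arm blocked the side view.
- **Narrow board:** before the weight went on, the side view put it 1.5 mm off along the base and 0.5 mm across, with 0.8° yaw.
- **Weight:** on the expected spot in the top view and about 2 mm along the board in the side view.

**Checks that disagreed or failed**
- The two cameras differ by a constant 3 mm or so across the base, so I worked from the average of the two.
- Several top-view colour masks picked up neighbouring things or lost part of a board to shadow. Both top-view fits of the narrow board failed this way (61.7 mm wide at the end, against 50 mm), so its numbers come from the side view alone.
- After the weight went on, the side view caught only part of the narrow board, so its final position is judged by eye.

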